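# Put the carving kit back in its caddy

### The job

Put the luthier's carving kit away in the wooden four-pocket caddy: each of the three brass finger planes (the ones with a blade and a wooden wedge on top) goes into the rectangular pocket of its own size, small, medium and large, and the brass palm mallet into the round pocket, all upright and flat on the pocket floors. Set the tools down rather than dropping them in, and leave the two plain brass weights standing where they are.

Things in the scene. Friction and masses are not known exactly. Their poses are not given: they have to be found in the camera images.
- plane_small: the small finger plane: brass body 38 long x 18 wide x 22 mm high with plain upright parallel sides, standing on its sole; on top a dark wooden wedge and a sloping steel blade rise up to 15 mm above the brass (narrower than it, look only). About 80 g. Origin: centre of the sole; x along its length, y across its width, z up.
- plane_medium: the medium finger plane: brass body 52 long x 26 wide x 25 mm high with plain upright parallel sides, standing on its sole; on top a dark wooden wedge and a sloping steel blade rise up to 15 mm above the brass (narrower than it, look only). About 160 g. Origin: centre of the sole; x along its length, y across its width, z up.
- plane_large: the large finger plane: brass body 66 long x 36 wide x 28 mm high with plain upright parallel sides, standing on its sole; on top a dark wooden wedge and a sloping steel blade rise up to 15 mm above the brass (narrower than it, look only). About 300 g. Origin: centre of the sole; x along its length, y across its width, z up.
- mallet: the palm mallet, standing on its head: a round brass head 40 mm across and 26 mm high, on it an upright wooden grip that widens to 28 mm across at heights 34 to 52 mm and ends in a rounded top at 60 mm. About 320 g. Origin: centre of the underside, z up.
- pocket_small: the small pocket of the caddy: fixed pale wood block 98 (x) x 74 (y) x 14 mm high, in its middle a pocket, rectangular, 58 mm long (x) and 38 mm wide (y), 9 mm deep (grey floor 5 mm above the bench). Origin: centre of the block's underside, on the bench; x along the block's length, z up. All four stand two by two, in changing order, in one fixed dark frame 8 mm thick, 18 mm high.
- pocket_medium: the medium pocket of the caddy: fixed pale wood block 98 (x) x 74 (y) x 14 mm high, in its middle a pocket, rectangular, 72 mm long (x) and 46 mm wide (y), 9 mm deep (grey floor 5 mm above the bench). Origin: centre of the block's underside, on the bench; x along the block's length, z up.
- pocket_large: the large pocket of the caddy: fixed pale wood block 98 (x) x 74 (y) x 14 mm high, in its middle a pocket, rectangular, 86 mm long (x) and 56 mm wide (y), 9 mm deep (grey floor 5 mm above the bench). Origin: centre of the block's underside, on the bench; x along the block's length, z up.
- pocket_round: the round pocket of the caddy: fixed pale wood block 98 (x) x 74 (y) x 14 mm high, in its middle a pocket, round, 60 mm across, 9 mm deep (grey floor 5 mm above the bench). Origin: centre of the block's underside, on the bench; x along the block's length, z up.
- weight_medium: the medium gluing weight, a look-alike that stays on the bench: a plain solid brass block 52 x 26 x 25 mm high with a bare top (no wedge, no blade), about 280 g. Origin: centre of the underside; x along its length, z up.
- weight_large: the large gluing weight, a look-alike that stays on the bench: a plain solid brass block 66 x 36 x 28 mm high with a bare top (no wedge, no blade), about 550 g. Origin: centre of the underside; x along its length, z up.

How it is judged:
By the outcome, as a careful person would: the job done as asked, in the order asked, and still so for the second after the job is handed in, with the robot touching nothing.
It also fails if it takes over 104 s, if anything falls off the work surface, if the arm or the gripper's body presses on something with over 40 N, if the wrist force passes 120 N, or if a joint passes its speed limit or range.

### The arm

A 6-joint arm with a two-finger parallel gripper is mounted at the origin on the work surface. World frame = base frame: x ahead of the robot, y to its left, z up, the work surface at z = 0. Lengths are in m, angles in rad, forces in N, time in s.
With the tool pointing down it reaches from about 0.3 to 0.875 m from the base axis. Payload 6.4 kg.
Tool frame: the origin (TCP) lies at the very end of the fingers, on their centre line; the grasp point (between the pads) lies 19 mm behind it; z points along the fingers, y is the line along which they close (so a half turn about z gives the same grasp; the last joint's range is limited). The gripper opens to 85 mm and grips with 20 to 120 N. Pads are 22 mm wide; open, the fingers measure 114 mm over their backs; the gripper's body (76 mm by 85 mm) begins 54 mm behind the grasp point. The pads swing forward as they close: fully open they stand 13 mm farther back than shut.
Start: joints at [-1.497, 0.181, 1.607, -0, 1.354, -0.206], TCP at [0.159, -0.553, 0.231] pointing down, gripper open.
Joint ranges: [-2.99, 2.99], [-0.89, 2.07], [0.3, 2.58], [-1.14, 4.28], [0, 2.63], [-3.12, 3.12]. Speed limits (rad/s): [2.57, 2.57, 3.01, 3.14, 3.14, 3.14].

### API

Orientations are given as a unit quaternion [w, x, y, z].
In Python, from bench import ctrl gives the robot as it stands.
- The arm moves only by the tool jog_arm, never from a script. Its argument "series" is a list that holds one entry, the list of rows, each a list of 7 numbers: the shift along the tool's x, y, z in mm, then the turn, a rotation vector about the tool's x, y, z in rad, then the finger opening in mm, from 0 to 85.4. In form: [[[tx, ty, tz, rx, ry, rz, gripper], ...]]. A call has exactly 10 rows; each row shifts and turns the commanded pose from where the row before left it, along the tool's axes as they then stand; what a row does not reach is not made up. A row lasts 1/10 s, in which the tool goes at most 50 mm and 8.59 degrees, less where a joint would pass 70% of its speed; a pose out of reach is approached as far as the arm can. A call with a gripper value outside its range is refused whole. The fingers move at their own pace and stop on an object; the grip force is fixed at half the most. Time passes only in rows, so rows that do not move let the fingers close, or fill a call up. It gives the time, the measured TCP pose, the force, the opening and the grip force at its end, in the units of the state.
- ctrl.get_obs(): the state, without advancing time (a new reading comes with each control period).
- ctrl.camera(name): name is "scene" or "side" or "wrist"; returns a dict with "frame" (420x560x3 uint8, blue, green, red), "z_map" (420x560 float32, m along the optical axis (not along the pixel's ray), 0 where there is no reading), "fx", "fy", "cx", "cy" (pixels), "xyz" and "rotation" of the camera in the world. Camera axes: x right, y down, z forward; pixel columns grow to the right and rows downward; lengths in m; the calibration is good to about 2 mm. A picture is of the moment at which its call begins.
- ctrl.hand_in(): hands the job in; it is judged then, once.
The state is a dict: "time_s": time; "q": joint angles; "dq": joint speeds; "joint_efforts": joint torques, N m; "eef_pos": TCP position; "eef_rot": TCP orientation; "wrist_force": force on the tool from outside, world axes, zero at the start; "torque": the same for the moment, N m; "opening": opening from 0.0 (shut) to 1.0 (fully open); "grasp_force": force on a finger pad.
Only numpy, scipy, OpenCV 4.12 (cv2) and the standard library are available. Lean on these libraries where they do the work, as an engineer would, in place of code of your own. Each camera call takes 0.05 s, during which the arm holds its last target. There are 200 camera calls.

## Working session

There is one attempt and no reset: what is moved stays moved. The work goes in short steps, Python scripts to look and compute and a tool call to move; the robot and the scene stay as the last step left them, time stands still between calls to the robot, and variables do not carry over. Pictures are saved under pics/ and viewed, at most 14 in all, crops included, and the job is handed in when it is done.

Besides the shell and the picture viewer there is one more tool, called after "Request:" in YAML: its name, and indented under it one key for each argument. jog_arm: Moves the arm, as the interface text tells. Its arguments: {"type":"object","properties":{"series":{"type":"array"}},"required":["series"]}

```bash
ls; mkdir -p pics; python3 - <<'E'
from bench import ctrl
import cv2,numpy as np
o=ctrl.get_obs();print(o['time_s'],o['eef_pos'],o['eef_rot'],o['opening'])
for n in("scene","side","wrist"):
    c=ctrl.camera(n);cv2.imwrite(f"pics/{n}0.png",c['frame']);np.savez(f"pics/{n}0.npz",**c)
    print(n,c['fx'],c['cx'],c['cy'],c['xyz'],np.round(c['rotation'],3).tolist(),(c['z_map']>0).mean())
E
```

```text
pics
0.0 [ 0.15877714 -0.55206731  0.23039175] [-8.81462157e-04  9.90230511e-01  1.39437281e-01  6.03314991e-05] 0.9991840287062798
scene 387.98103101349096 277.6789650195506 210.25825276694104 [0.90891859 0.54813356 0.58799063] [-0.146, 0.271, 0.856, -0.416] 0.9961777210884354
side 382.6870419936504 272.79532716285524 206.5552930141342 [0.28971252 0.51922989 0.59446204] [0.075, -0.208, 0.902, -0.37] 0.9956972789115647
wrist 331.2191101279486 278.9681047493703 206.7213161221309 [ 0.2397627  -0.52935882  0.37269983] [0.132, 0.788, -0.593, -0.1] 0.9958886054421768
```

View pics/scene0.png

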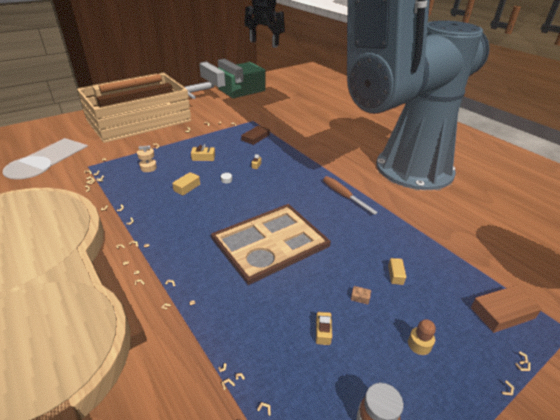

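View pics/side0.png

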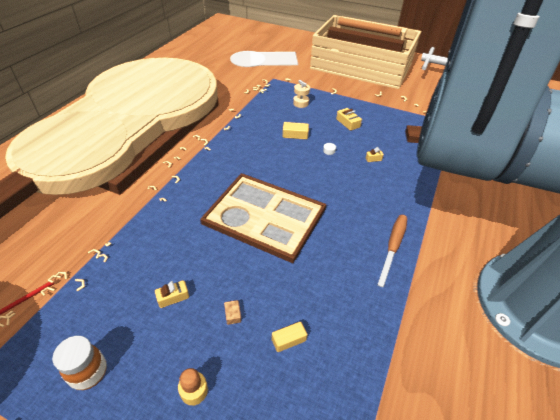

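The pictures show the caddy at scene (271,242) / side (264,215). The planes are at scene (203,153), (257,161) and (324,327), the weights at (187,183) and (398,271), and the mallet at (423,337). I'll measure these roughly from both views.

```bash
cat > h.py <<'E'
import numpy as np,cv2
from scipy.spatial.transform import Rotation as R
def rot(q): q=np.asarray(q); return R.from_quat([q[1],q[2],q[3],q[0]]).as_matrix()
def pts(c,m):
    v,u=np.nonzero((m>0)&(c['z_map']>0)); z=c['z_map'][v,u]
    return np.c_[(u-c['cx'])/c['fx']*z,(v-c['cy'])/c['fy']*z,z]@rot(c['rotation']).T+c['xyz']
def ray(c,uv,h):
    uv=np.atleast_2d(uv).astype(float)
    d=np.c_[(uv[:,0]-c['cx'])/c['fx'],(uv[:,1]-c['cy'])/c['fy'],np.ones(len(uv))]@rot(c['rotation']).T
    return c['xyz']+d*((h-c['xyz'][2])/d[:,2])[:,None]
def brass(f):
    hsv=cv2.cvtColor(f,cv2.COLOR_BGR2HSV); return cv2.inRange(hsv,(15,120,90),(32,255,255))
def comps(m,a=15):
    n,l,s,ce=cv2.connectedComponentsWithStats(m)
    return [(s[i],ce[i],(l==i).astype(np.uint8)) for i in range(1,n) if s[i][4]>=a]
E
python3 - <<'E'
from h import *
for n in("scene","side"):
    c=dict(np.load(f"pics/{n}0.npz"));print(n)
    for s,ce,m in comps(brass(c['frame']),40):
        if s[4]>3000: continue
        P=pts(c,m); zt=np.percentile(P[:,2],90); T=P[abs(P[:,2]-zt)<.004]
        r=cv2.minAreaRect((T[:,:2]*1000).astype(np.float32))
        print(np.round(ce),s[4],'ztop %.1f'%(zt*1000),'rect',np.round(r[0]),np.round(r[1]),round(r[2]),'tri mean',np.round(P.mean(0)*1000))
    # bench check
    m=np.zeros(c['z_map'].shape,np.uint8); v,u=(300,200) if n=="scene" else (250,330); m[v-8:v+8,u-8:u+8]=1
    P=pts(c,m); print('mat z',P[:,2].mean()*1000,P[:,2].std()*1000)
    # dark frame/caddy pale
    hsv=cv2.cvtColor(c['frame'],cv2.COLOR_BGR2HSV)
    P=pts(c,np.ones_like(m));Z=P[:,2]
    sel=(Z>.010)&(Z<.022)&(P[:,0]>.3)&(P[:,0]<.8)&(abs(P[:,1])<.3)
    print(sel.sum(),np.round(P[sel].mean(0)*1000))
    cen=np.median(P[sel],0); k=sel&(np.hypot(*(P-cen)[:,:2].T)<.17)
    r=cv2.minAreaRect((P[k][:,:2]*1000).astype(np.float32));print('caddy',r)
E
```

```text
scene
[203. 154.] 223 ztop 28.2 rect [ 489. -389.] [34. 62.] 59 tri mean [ 493. -382.   19.]
[256. 163.] 54 ztop 21.7 rect [ 384. -263.] [26. 15.] 36 tri mean [ 388. -259.   16.]
[186. 183.] 345 ztop 27.8 rect [ 597. -274.] [65. 35.] 21 tri mean [ 599. -268.   21.]
[398. 271.] 281 ztop 25.6 rect [381. 252.] [52. 23.] 49 tri mean [385. 257.  22.]
[323. 335.] 194 ztop 25.2 rect [598. 276.] [35. 24.] 50 tri mean [607. 284.  20.]
[422. 343.] 271 ztop 27.0 rect [478. 386.] [29. 36.] 24 tri mean [482. 391.  22.]
mat z 0.7864298366001685 1.8786862728733618
4011 [537.  42.  14.]
caddy ((535.675048828125, 24.93860626220703), (167.24368286132812, 214.14939880371094), 88.09522247314453)
side
[348. 120.] 245 ztop 29.4 rect [ 484. -388.] [33. 62.] 59 tri mean [ 481. -378.   20.]
[295. 134.] 195 ztop 26.0 rect [ 585. -263.] [64. 24.] 38 tri mean [ 586. -260.   16.]
[374. 157.] 115 ztop 22.7 rect [ 378. -264.] [36. 16.] 31 tri mean [ 377. -259.   15.]
[173. 297.] 304 ztop 26.0 rect [589. 271.] [49. 25.] 47 tri mean [583. 276.  18.]
[232. 308.] 60 ztop 19.9 rect [481. 251.] [22. 19.] 56 tri mean [481. 251.  18.]
[290. 339.] 279 ztop 25.7 rect [377. 253.] [51. 25.] 48 tri mean [373. 259.  18.]
[196. 392.] 291 ztop 34.2 rect [463. 392.] [25.  8.] 52 tri mean [460. 390.  23.]
mat z 1.7066966174077753 1.0317810661622595
4989 [522.  46.  16.]
caddy ((534.109619140625, 27.081558227539062), (165.8899688720703, 212.67530822753906), 88.23567962646484)
```

```bash
python3 - <<'E'
from h import *
from bench import ctrl
o=ctrl.get_obs();Rt=rot(o['eef_rot']);w=dict(np.load("pics/wrist0.npz"));Rc=rot(w['rotation'])
print('cam in tool',np.round(Rt.T@(w['xyz']-o['eef_pos'])*1000),'\n',np.round(Rt.T@Rc,3))
for n in("scene","side"):
    c=dict(np.load(f"pics/{n}0.npz"));hsv=cv2.cvtColor(c['frame'],cv2.COLOR_BGR2HSV)
    P=np.full(c['z_map'].shape+(3,),9.);v,u=np.indices(c['z_map'].shape)
    for h,lo,hi in((.005,(0,0,60),(180,60,220)),):
        for s,ce,m in comps(cv2.inRange(hsv,lo,hi),100):
            p=ray(c,ce,h)[0]
            if abs(p[0]-.535)<.12 and abs(p[1]-.026)<.1:
                q=ray(c,np.argwhere(m)[:,::-1],h)*1000; r=cv2.minAreaRect(q[:,:2].astype(np.float32))
                print(n,np.round(ce),s[4],np.round(p*1000),'depth z %.1f'%(np.median(pts(c,m)[:,2])*1000),np.round(r[0]),np.round(r[1]),round(r[2],1))
E
```

```text
cam in tool [  84.    0. -142.] 
 [[ 0.    -0.945 -0.327]
 [ 1.     0.    -0.   ]
 [ 0.    -0.327  0.945]]
scene [294. 218.] 108 [442.  -9.   5.] depth z 1.1 [438.  -5.] [ 97. 204.] 29.1
scene [279. 223.] 296 [483. -15.   5.] depth z 4.6 [482. -15.] [38. 67.] 88.0
scene [242. 238.] 529 [582. -18.   5.] depth z 4.7 [581. -18.] [48. 83.] 87.8
scene [298. 241.] 221 [485.  60.   5.] depth z 4.9 [484.  60.] [31. 52.] 88.2
scene [267. 265.] 181 [583.  83.   5.] depth z 3.7 [570.  87.] [109. 246.] 55.7
scene [260. 258.] 370 [584.  57.   5.] depth z 4.9 [583.  56.] [48. 55.] 55.6
side [253. 195.] 559 [583. -16.   5.] depth z 5.9 [584. -17.] [48. 81.] 88.0
side [293. 211.] 418 [485. -13.   5.] depth z 6.0 [485. -13.] [38. 69.] 88.3
side [235. 217.] 396 [586.  58.   5.] depth z 6.1 [586.  58.] [55. 52.] 28.1
side [277. 234.] 326 [487.  61.   5.] depth z 6.0 [488.  61.] [31. 55.] 88.2
```

Request:
jog_arm:
  series:
    - [[0,-30,0,0,0,0,85],[20,-40,0,0,0,0,85],[30,-40,0,0,0,0,85],[30,-40,0,0,0,0,85],[30,-40,0,0,0,0,85],[20,-20,-10,0,0,0,60],[20,0,0,0,0,0,60],[0,0,0,0,0,0,60],[0,0,0,0,0,0,60],[0,0,0,0,0,0,60]]

```text
time_s: 1.15
eef_pos: [0.2444, -0.3097, 0.241]
eef_rot: [-0.0, 0.99, 0.139, -0.0]
wrist_force: [-0.9, -0.0, 0.4]
opening: 0.706
grasp_force: 0.0
```

Request:
jog_arm:
  series:
    - [[35,0,15,0,0,0,60],[40,0,20,0,0,0,60],[35,-3,20,0,0,0,60],[30,-3,20,0,0,0,60],[4,0,16,0,0,0,60],[0,0,0,0,0,-0.131,60],[0,0,0,0,0,-0.131,60],[0,0,0,0,0,0,60],[0,0,0,0,0,0,60],[0,0,0,0,0,0,60]]

```text
time_s: 2.15
eef_pos: [0.3815, -0.2643, 0.1503]
eef_rot: [-0.0, 0.964, 0.266, -0.0]
wrist_force: [-0.0, -0.3, 0.5]
opening: 0.705
grasp_force: 0.0
```

```bash
cat >> h.py <<'E'
def shot(k):
    from bench import ctrl
    c=ctrl.camera("wrist");cv2.imwrite(f"pics/{k}.png",c['frame']);np.savez(f"pics/{k}.npz",**c);o=ctrl.get_obs()
    return c,o
def yaw(o): x=rot(o['eef_rot'])[:,0]; return np.arctan2(x[1],x[0])
E
python3 - <<'E'
from h import *
c,o=shot("w1");print(o['time_s'],o['eef_pos'],yaw(o),o['q'])
for s,ce,m in comps(brass(c['frame']),100):
    P=pts(c,m);z=P[:,2]*1000;T=P[abs(z-22)<3]*1000
    print(s,np.round(np.percentile(z,[5,50,95])))
    if len(T)>50:print(cv2.minAreaRect(T[:,:2].astype(np.float32)))
E
```

```text
2.2 [ 0.38148684 -0.2642304   0.15033605] 0.5390248729287463 [-8.62394620e-01  2.34008450e-02  1.95453285e+00 -3.98408013e-05
  1.16359642e+00  1.69392611e-01]
[405   0  61  15 630] [ 6. 20. 28.]
((561.7838745117188, -286.7355041503906), (1.6916818618774414, 33.48818588256836), 19.957380294799805)
[ 424  135   97   70 2950] [10. 27. 29.]
((485.9674987792969, -378.3482666015625), (29.49026870727539, 70.13343048095703), 79.8004379272461)
[  0 176  39  30 531] [21. 23. 25.]
((269.98895263671875, -72.12017059326172), (34.16335678100586, 14.455445289611816), 84.13693237304688)
[269 176  22  34 341] [10. 21. 25.]
((382.41021728515625, -264.4822082519531), (27.06525993347168, 16.754301071166992), 34.9892578125)
[273 214  19   7 101] [20. 21. 23.]
((365.7505187988281, -276.4659118652344), (5.95945405960083, 14.954977989196777), 31.57854652404785)
[ 508  252   52   82 2563] [-1. -0.  1.]
[ 210  324  114   57 1300] [-1. -0.  1.]
[522 342  26  13 169] [-1.  5. 12.]
```

View pics/w1.png

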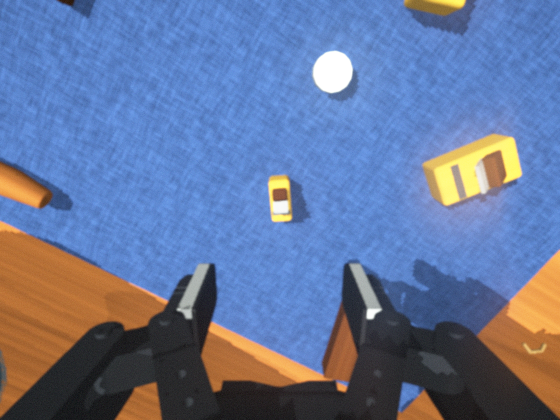

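The wrist view shows the small plane at (280,198), centred between the fingers. The large plane is at (472,168). Next I'll get each rectangle at its measured top height.

```bash
cat >> h.py <<'E'
def plane_rect(c,xy,h,rad=.05):
    """min-area rect (mm) of rays through the brass top face near xy, selected by depth height; edge pixels at height h"""
    m=brass(c['frame']);P=np.zeros(m.shape+(3,));ok=c['z_map']>0;P[ok]=pts(c,np.ones_like(m))
    d=np.hypot(P[...,0]-xy[0],P[...,1]-xy[1]);k=(m>0)&(d<rad)&(abs(P[...,2]-h)<.0025)
    k=cv2.morphologyEx(k.astype(np.uint8),cv2.MORPH_OPEN,np.ones((2,2)))
    q=ray(c,np.argwhere(k)[:,::-1],h)*1000; r=cv2.minAreaRect(q[:,:2].astype(np.float32))
    (a,b),ang=r[1],r[2]; ang=ang if a>b else ang+90
    return np.round(r[0],1),np.round(r[1],1),round((ang+90)%180-90,1),round(np.median(P[k>0][:,2])*1000,1)
def tool(o,d): return np.round(rot(o['eef_rot']).T@np.asarray(d)*1000,1)
E
python3 - <<'E'
from h import *
from bench import ctrl
c=dict(np.load("pics/w1.npz"));o=ctrl.get_obs()
r=plane_rect(c,(.38,-.266),.022,.03);print(r)
print(plane_rect(c,(.486,-.385),.028,.06))
print(tool(o,[r[0][0]/1000-o['eef_pos'][0],r[0][1]/1000-o['eef_pos'][1],.011-o['eef_pos'][2]]),np.degrees(yaw(o)))
E
```

```text
(array([ 378.3, -268.3]), array([37.2, 16.2]), 36.0, np.float64(21.2))
(array([ 483.4, -392.7]), array([35.3, 64.5]), -35.1, np.float64(27.4))
[ -4.8   1.8 139.3] 30.883850271392667
```

Request:
jog_arm:
  series:
    - [[-4.8,1.8,0,0,0,0,45],[0,0,35,0,0,-0.075,45],[0,0,40,0,0,0,45],[0,0,35,0,0,0,45],[0,0,20,0,0,0,45],[0,0,9.3,0,0,0,45],[0,0,0,0,0,0,45],[0,0,0,0,0,0,10],[0,0,0,0,0,0,10],[0,0,0,0,0,0,10]]

```text
time_s: 3.2
eef_pos: [0.3796, -0.2691, 0.0126]
eef_rot: [0.002, 0.953, 0.304, 0.001]
wrist_force: [-1.9, 0.3, 6.1]
opening: 0.191
grasp_force: 59.3
```

Request:
jog_arm:
  series:
    - [[0,0,0,0,0,0,10],[0,0,0,0,0,0,10],[0,0,0,0,0,0,10],[0,0,-2,0,0,0,10],[0,0,-8,0,0,0,10],[0,0,-20,0,0,0,10],[0,0,-30,0,0,0,10],[0,0,-20,0,0,0,10],[0,0,0,0,0,0,10],[0,0,0,0,0,0,10]]

```text
time_s: 4.2
eef_pos: [0.3786, -0.2679, 0.0913]
eef_rot: [0.001, 0.953, 0.304, 0.0]
wrist_force: [0.2, 0.0, -0.4]
opening: 0.187
grasp_force: 58.7
```

```bash
python3 - <<'E'
from h import *
c,o=shot("w2");print(o['time_s'],o['eef_pos'],np.degrees(yaw(o)),o['opening']*85.4,o['grasp_force'])
f=ctrl=c['frame'];cv2.imwrite("pics/w2c.png",cv2.resize(f[180:420,140:420],None,fx=2,fy=2))
E
```

```text
4.25 [ 0.37815897 -0.26740854  0.09051492] 35.33916199854949 15.97226606512537 58.71926128864288
```

View pics/w2c.png

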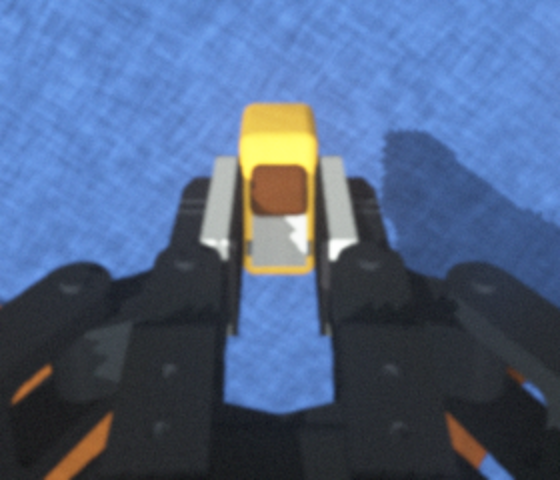

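Request:
jog_arm:
  series:
    - [[20,-15,-10,0,0,0,10],[35,-26,-10,0,0,0,10],[35,-26,-10,0,0,0,10],[35,-26,-10,0,0,0,10],[35,-26,0,0,0,0,10],[35,-26,0,0,0,0,10],[35,-26,0,0,0,0,10],[30,-22,0,0,0,0,10],[21,-15,0,0,0,0,10],[0,0,0,0,0,0.13,10]]

```text
time_s: 5.25
eef_pos: [0.4869, 0.0674, 0.1294]
eef_rot: [-0.001, 0.97, 0.242, -0.001]
wrist_force: [1.0, -0.6, -1.1]
opening: 0.191
grasp_force: 58.8
```

Request:
jog_arm:
  series:
    - [[0,0,0,0,0,0.13,10],[0,0,0,0,0,0.13,10],[0,0,0,0,0,0.13,10],[0,0,0,0,0,0.13,10],[0,0,0,0,0,0,10],[0,0,0,0,0,0,10],[0,0,0,0,0,0,10],[0,0,0,0,0,0,10],[0,0,0,0,0,0,10],[0,0,0,0,0,0,10]]

```text
time_s: 6.25
eef_pos: [0.4875, 0.0643, 0.131]
eef_rot: [-0.0, 1.0, -0.016, 0.0]
wrist_force: [0.3, -0.2, -0.3]
opening: 0.183
grasp_force: 58.8
```

```bash
python3 - <<'E'
from h import *
c,o=shot("w3");print(o['time_s'],o['eef_pos'],np.degrees(yaw(o)),o['opening']*85.4,o['grasp_force'])
m=brass(c['frame']);P=np.zeros(m.shape+(3,));P[c['z_map']>0]=pts(c,np.ones_like(m))
T=(P-o['eef_pos'])@rot(o['eef_rot'])*1000   # tool frame
k=(m>0)&(np.hypot(T[...,0],T[...,1])<35)&(abs(T[...,2])<30);print('brass tool z',np.round(np.percentile(T[k][:,2],[1,5,50,95,99]),1))
zt=np.percentile(T[k][:,2],5);k&=abs(T[...,2]-zt)<3;q=T[k];print('top x',q[:,0].min(),q[:,0].max(),'y',q[:,1].min(),q[:,1].max(),cv2.minAreaRect(q[:,:2].astype(np.float32)))
E
```

```text
6.3 [0.48748211 0.06432748 0.13104871] -1.8819013822002653 16.26183039301828 58.77269983291626
brass tool z [-15.8 -12.1  -8.1   6.7   8.9]
top x -17.23031271141318 18.429093443804504 y -8.021934085235014 8.423546754678828 ((0.6374702453613281, 0.20116329193115234), (35.641021728515625, 16.174314498901367), 0.7584089636802673)
```

View pics/w3.png

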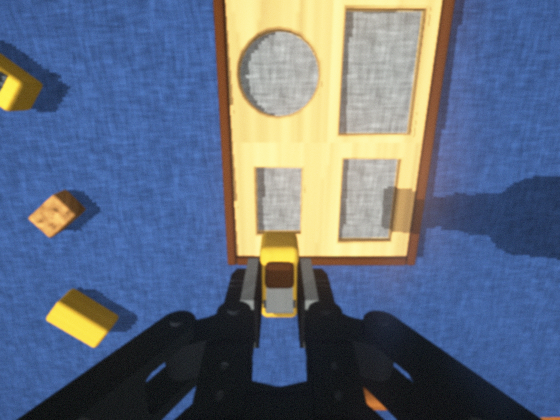

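The plane is held straight over the small pocket, whose grey floor spans (255..302, 167..233). The round pocket is at (279,73), the large at (381,72) and the medium at (369,200). Now I'll measure the rims at the 14 mm plane.

```bash
cat > caddy.py <<'E'
from h import *
import sys
c=dict(np.load(f"pics/{sys.argv[1]}.npz"));hsv=cv2.cvtColor(c['frame'],cv2.COLOR_BGR2HSV)
P=np.zeros(c['z_map'].shape+(3,));P[c['z_map']>0]=pts(c,np.ones(c['z_map'].shape,np.uint8))
near=(abs(P[...,0]-.535)<.11)&(abs(P[...,1]-.026)<.09)
print('pale top z %.1f'%(np.median(P[near&(abs(P[...,2]-.014)<.003)][:,2])*1000))
g=cv2.inRange(hsv,(0,0,60),(180,70,235))&(near&(P[...,2]<.0095)).astype(np.uint8)*255
low=((near&(P[...,2]<.0095)&(P[...,2]>.001)).astype(np.uint8))
for nm,mk in(('grey',g),('depth',low)):
  for s,ce,m in comps(cv2.morphologyEx(mk,cv2.MORPH_OPEN,np.ones((3,3))),300):
    z=np.median(P[m>0][:,2])
    for h in(.005,.014):
        q=ray(c,np.argwhere(m)[:,::-1],h)*1000;r=cv2.minAreaRect(q[:,:2].astype(np.float32))
        print(nm,np.round(ce),'z%.1f'%(z*1000),h,np.round(r[0],1),np.round(r[1],1),round(r[2],1))
E
python3 caddy.py w3
```

```text
pale top z 13.6
grey [378.  71.] z4.8 0.005 [581.5 -13.6] [53.9 84.5] 88.1
grey [378.  71.] z4.8 0.014 [581.2 -11.1] [52.1 81.7] 88.1
grey [279.  73.] z4.9 0.005 [583.8  61.3] [58.3 58. ] 0.3
grey [279.  73.] z4.9 0.014 [583.4  61.3] [56.3 56. ] 0.3
grey [367. 197.] z4.9 0.005 [482.9 -10.5] [43.6 69.6] 88.1
grey [367. 197.] z4.9 0.014 [485.9  -8.1] [42.1 67.2] 88.1
grey [279. 198.] z4.9 0.005 [485.4  64.3] [36.4 54.4] 88.1
grey [279. 198.] z4.9 0.014 [488.3  64.2] [35.1 52.6] 88.1
depth [379.  70.] z4.9 0.005 [581.7 -14.2] [56.7 86.6] 88.0
depth [379.  70.] z4.9 0.014 [581.4 -11.6] [54.8 83.7] 88.0
depth [278.  73.] z4.9 0.005 [584.1  61.7] [60.3 60.3] 0.3
depth [278.  73.] z4.9 0.014 [583.7  61.7] [58.2 58.3] 0.3
depth [367. 198.] z4.9 0.005 [481.5 -10.7] [46.3 72.5] 88.1
depth [367. 198.] z4.9 0.014 [484.5  -8.3] [44.7 70. ] 88.1
depth [278. 199.] z5.0 0.005 [484.4  64.8] [38.6 58.1] 88.1
depth [278. 199.] z5.0 0.014 [487.4  64.7] [37.3 56.2] 88.1
```

Request:
jog_arm:
  series:
    - [[-1.5,-0.5,15,0,0,0,10],[0,0,30,0,0,0,10],[0,0,30,0,0,0,10],[0,0,20,0,0,0,10],[0,0,10,0,0,0,10],[0,0,5,0,0,0,10],[0,0,1,0,0,0,10],[0,0,1,0,0,0,10],[0,0,0,0,0,0,10],[0,0,0,0,0,0,10]]

```text
time_s: 7.3
eef_pos: [0.4866, 0.0648, 0.0198]
eef_rot: [0.0, 1.0, -0.017, 0.001]
wrist_force: [0.1, 0.1, -1.4]
opening: 0.186
grasp_force: 58.8
```

Request:
jog_arm:
  series:
    - [[0,0,0.5,0,0,0,10],[0,0,0,0,0,0,10],[0,0,0.5,0,0,0,10],[0,0,0,0,0,0,10],[0,0,0.5,0,0,0,10],[0,0,0,0,0,0,10],[0,0,0,0,0,0,10],[0,0,0,0,0,0,10],[0,0,0,0,0,0,10],[0,0,0,0,0,0,10]]

```text
time_s: 8.3
eef_pos: [0.486, 0.0649, 0.0176]
eef_rot: [-0.0, 1.0, -0.017, 0.0]
wrist_force: [-1.1, 0.3, 3.9]
opening: 0.184
grasp_force: 59.3
```

Request:
jog_arm:
  series:
    - [[0,0,0,0,0,0,20],[0,0,0,0,0,0,24],[0,0,0,0,0,0,30],[0,0,0,0,0,0,32],[0,0,-5,0,0,0,32],[0,0,-20,0,0,0,32],[0,0,-35,0,0,0,32],[0,0,-35,0,0,0,40],[0,0,-30,0,0,0,50],[0,0,-10,0,0,0,60]]

```text
time_s: 9.3
eef_pos: [0.4881, 0.0647, 0.1563]
eef_rot: [0.0, 1.0, -0.017, 0.003]
wrist_force: [0.1, -0.4, -0.3]
opening: 0.704
grasp_force: 0.0
```

```bash
python3 - <<'E'
from h import *
c,o=shot("w4");print(o['time_s'],o['eef_pos'],np.degrees(yaw(o)),o['opening']*85.4)
print(plane_rect(c,(.486,.065),.027,.03))
print(plane_rect(c,(.592,.274),.025,.05))
E
```

```text
9.35 [0.48814646 0.06474048 0.15625232] -1.8920879162644764 59.94386778483377
(array([485.8,  64. ]), array([16.6, 36.1]), -1.9, np.float64(26.2))
(array([586.3, 263.3]), array([39.2, 25.3]), 49.5, np.float64(24.4))
```

View pics/w4.png

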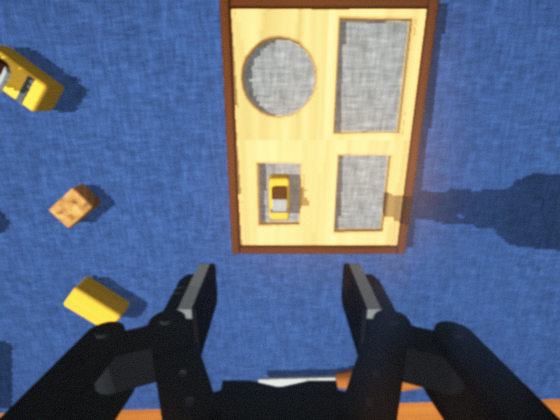

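The small plane is in its pocket at (279,196). Its top reads 26 mm and its yaw matches the pocket. Next is the medium plane.

Request:
jog_arm:
  series:
    - [[15,-35,0,0,0,0,60],[20,-45,0,0,0,0,60],[20,-45,0,0,0,0,60],[20,-45,0,0,0,0,60],[22,-40,0,0,0,-0.145,60],[0,0,0,0,0,-0.145,60],[0,0,0,0,0,-0.145,60],[0,0,0,0,0,-0.145,60],[0,0,0,0,0,-0.145,60],[0,0,0,0,0,-0.145,60]]

```text
time_s: 10.35
eef_pos: [0.5888, 0.2713, 0.1501]
eef_rot: [-0.0, 0.913, 0.409, -0.002]
wrist_force: [-0.4, 0.1, 0.1]
opening: 0.708
grasp_force: 0.0
```

Request:
jog_arm:
  series:
    - [[0,0,0,0,0,0,60],[0,0,0,0,0,0,60],[0,0,0,0,0,0,60],[0,0,0,0,0,0,60],[0,0,0,0,0,0,60],[0,0,0,0,0,0,60],[0,0,0,0,0,0,60],[0,0,0,0,0,0,60],[0,0,0,0,0,0,60],[0,0,0,0,0,0,60]]

```text
time_s: 11.35
eef_pos: [0.5899, 0.2715, 0.1525]
eef_rot: [0.0, 0.914, 0.406, 0.0]
wrist_force: [-0.4, -0.2, 0.8]
opening: 0.7
grasp_force: 0.0
```

```bash
python3 - <<'E'
from h import *
c,o=shot("w5");print(o['time_s'],o['eef_pos'],np.degrees(yaw(o)),o['opening']*85.4)
r=plane_rect(c,(.592,.272),.025,.05);print(r)
print(tool(o,[r[0][0]/1000-o['eef_pos'][0],r[0][1]/1000-o['eef_pos'][1],.013-o['eef_pos'][2]]))
E
```

```text
11.4 [0.5898641  0.27155563 0.15247949] 47.941765188189166 59.756651510945815
(array([591.5, 269.7]), array([50.2, 24.4]), 48.9, np.float64(24.4))
[ -0.3   2.5 139.5]
```

View pics/w5.png

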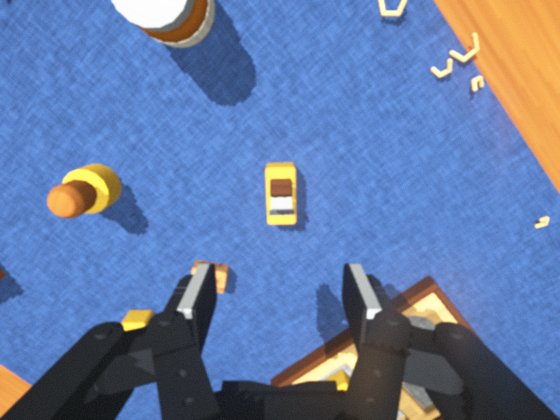

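The medium plane, with wedge and blade, is at (281,193). It measures 50x24 mm, and I'll grasp it now.

Request:
jog_arm:
  series:
    - [[-0.3,2.5,10,0,0,0,55],[0,0,35,0,0,-0.017,52],[0,0,40,0,0,0,52],[0,0,30,0,0,0,52],[0,0,15,0,0,0,52],[0,0,10,0,0,0,52],[0,0,0,0,0,0,52],[0,0,0,0,0,0,15],[0,0,0,0,0,0,15],[0,0,0,0,0,0,15]]

```text
time_s: 12.4
eef_pos: [0.5932, 0.2701, 0.0148]
eef_rot: [0.0, 0.91, 0.414, 0.002]
wrist_force: [-0.1, 0.0, 4.2]
opening: 0.282
grasp_force: 60.8
```

Request:
jog_arm:
  series:
    - [[0,0,0,0,0,0,15],[0,0,0,0,0,0,15],[0,0,0,0,0,0,15],[0,0,-2,0,0,0,15],[0,0,-8,0,0,0,15],[0,0,-20,0,0,0,15],[0,0,-35,0,0,0,15],[0,0,-35,0,0,0,15],[0,0,-20,0,0,0,15],[0,0,0,0,0,0,15]]

```text
time_s: 13.4
eef_pos: [0.5939, 0.2703, 0.1369]
eef_rot: [0.001, 0.91, 0.414, 0.004]
wrist_force: [0.0, -0.1, -1.7]
opening: 0.28
grasp_force: 60.0
```

Request:
jog_arm:
  series:
    - [[-25,9,0,0,0,0,15],[-40,14.4,0,0,0,0,15],[-44,15.8,0,0,0,0,15],[-44,15.8,0,0,0,0,15],[-44,15.8,0,0,0,0,15],[-44,15.8,0,0,0,0,15],[-41.7,15.2,0,0,0,0.137,15],[0,0,0,0,0,0.15,15],[0,0,0,0,0,0.15,15],[0,0,0,0,0,0.15,15]]

```text
time_s: 14.4
eef_pos: [0.4812, -0.0107, 0.131]
eef_rot: [-0.001, 0.992, 0.129, -0.001]
wrist_force: [-1.0, -0.0, -1.9]
opening: 0.287
grasp_force: 60.0
```

Request:
jog_arm:
  series:
    - [[0,0,0,0,0,0.15,15],[0,0,0,0,0,0.15,15],[0,0,0,0,0,0,15],[0,0,0,0,0,0,15],[0,0,0,0,0,0,15],[0,0,0,0,0,0,15],[0,0,0,0,0,0,15],[0,0,0,0,0,0,15],[0,0,0,0,0,0,15],[0,0,0,0,0,0,15]]

```text
time_s: 15.4
eef_pos: [0.4825, -0.0103, 0.1325]
eef_rot: [0.0, 1.0, -0.016, 0.0]
wrist_force: [-0.0, 0.4, -2.4]
opening: 0.284
grasp_force: 60.0
```

```bash
cat > held.py <<'E'
from h import *
import sys
c,o=shot(sys.argv[1]);X,Y=float(sys.argv[2]),float(sys.argv[3])
print(o['time_s'],o['eef_pos'],np.degrees(yaw(o)),o['opening']*85.4,o['grasp_force'])
m=brass(c['frame']);P=np.zeros(m.shape+(3,));P[c['z_map']>0]=pts(c,np.ones_like(m))
T=(P-o['eef_pos'])@rot(o['eef_rot'])*1000
k=(m>0)&(np.hypot(T[...,0],T[...,1])<45)&(abs(T[...,2])<30);print('brass tool z',np.round(np.percentile(T[k][:,2],[1,5,50,95,99]),1))
zt=np.percentile(T[k][:,2],25);k&=abs(T[...,2]-zt)<3;q=T[k];r=cv2.minAreaRect(q[:,:2].astype(np.float32));print('top z',round(zt,1),'rect',r)
cen=o['eef_pos']+rot(o['eef_rot'])@np.array([r[0][0],r[0][1],0])/1000
print('held centre',np.round(cen*1000,1),'shift tool',tool(o,[X/1000-cen[0],Y/1000-cen[1],0]))
E
python3 held.py w6 484 -10; python3 caddy.py w6|grep grey
```

```text
15.45 [ 0.4825274  -0.01033368  0.13253351] -1.8945997747969416 24.133050909927643 59.99681890010834
brass tool z [-16.4 -11.2  -9.4   6.    9.8]
top z -10.1 rect ((-0.7202243804931641, -0.004609107971191406), (51.721561431884766, 26.064777374267578), 0.21335773169994354)
held centre [481.8 -10.3 132.5] shift tool [ 2.2 -0.4  0. ]
grey [278.  67.] z4.9 0.005 [581.2 -13. ] [54.8 84.5] 88.1
grey [278.  67.] z4.9 0.014 [580.7 -13.1] [53.  81.7] 88.1
grey [179.  70.] z4.9 0.005 [584.2  61.6] [57.7 58. ] 88.1
grey [179.  70.] z4.9 0.014 [583.6  59.1] [55.8 56. ] 88.1
grey [278. 187.] z4.9 0.005 [489.8 -10. ] [44.4 55.3] 88.1
grey [278. 187.] z4.9 0.014 [492.3 -10.1] [42.9 53.4] 88.1
grey [196. 187.] z4.9 0.005 [485.6  65. ] [35.4 55.2] 88.1
grey [196. 187.] z4.9 0.014 [488.3  62.4] [34.3 53.4] 88.1
```

Request:
jog_arm:
  series:
    - [[2.2,-0.4,15,0,0,0,15],[0,0,30,0,0,0,15],[0,0,30,0,0,0,15],[0,0,20,0,0,0,15],[0,0,10,0,0,0,15],[0,0,4,0,0,0,15],[0,0,1,0,0,0,15],[0,0,0,0,0,0,15],[0,0,0,0,0,0,15],[0,0,0,0,0,0,15]]

```text
time_s: 16.45
eef_pos: [0.4854, -0.0102, 0.0233]
eef_rot: [0.0, 1.0, -0.017, 0.001]
wrist_force: [0.3, 0.6, -0.9]
opening: 0.285
grasp_force: 59.9
```

Request:
jog_arm:
  series:
    - [[0,0,0.5,0,0,0,15],[0,0,0,0,0,0,15],[0,0,0.5,0,0,0,15],[0,0,0,0,0,0,15],[0,0,0.5,0,0,0,15],[0,0,0,0,0,0,15],[0,0,0.5,0,0,0,15],[0,0,0,0,0,0,15],[0,0,0,0,0,0,15],[0,0,0,0,0,0,15]]

```text
time_s: 17.45
eef_pos: [0.4847, -0.01, 0.0205]
eef_rot: [-0.0, 1.0, -0.017, -0.0]
wrist_force: [0.2, 0.8, -1.5]
opening: 0.282
grasp_force: 59.9
```

Request:
jog_arm:
  series:
    - [[0,0,0.4,0,0,0,15],[0,0,0,0,0,0,15],[0,0,0.4,0,0,0,15],[0,0,0,0,0,0,15],[0,0,0,0,0,0,15],[0,0,0,0,0,0,15],[0,0,0,0,0,0,15],[0,0,0,0,0,0,15],[0,0,0,0,0,0,15],[0,0,0,0,0,0,15]]

```text
time_s: 18.45
eef_pos: [0.4847, -0.01, 0.0197]
eef_rot: [-0.0, 1.0, -0.017, 0.0]
wrist_force: [-1.2, 0.4, 1.1]
opening: 0.282
grasp_force: 60.2
```

Request:
jog_arm:
  series:
    - [[0,0,0,0,0,0,28],[0,0,0,0,0,0,32],[0,0,0,0,0,0,36],[0,0,0,0,0,0,38],[0,0,-5,0,0,0,38],[0,0,-20,0,0,0,38],[0,0,-35,0,0,0,40],[0,0,-35,0,0,0,50],[0,0,-30,0,0,0,60],[0,0,-5,0,0,0,70]]

```text
time_s: 19.45
eef_pos: [0.4874, -0.0106, 0.1541]
eef_rot: [0.001, 1.0, -0.017, 0.004]
wrist_force: [-0.6, 0.0, 0.7]
opening: 0.815
grasp_force: 0.0
```

```bash
python3 - <<'E'
from h import *
c,o=shot("w7");print(o['time_s'],o['eef_pos'],np.degrees(yaw(o)),o['opening']*85.4)
print(plane_rect(c,(.484,-.01),.030,.04),plane_rect(c,(.486,.065),.027,.03))
E
```

```text
19.5 [ 0.48669531 -0.01046449  0.15296731] -1.8929891785997375 69.8520390816889
(array([483.4, -10.7]), array([24.3, 50.9]), -1.2, np.float64(29.4)) (array([485.7,  63.2]), array([17.2, 36. ]), -1.6, np.float64(26.1))
```

Request:
jog_arm:
  series:
    - [[1,30,0,0,0,0,70],[1,44,0,0,0,0,70],[1,44,0,0,0,0,70],[1,44,0,0,0,0,70],[1,44,0,0,0,0,70],[1,44,0,0,0,0,70],[1,44,0,0,0,0,70],[1,44,0,0,0,0,70],[1,44,0,0,0,0.14,70],[0,0,0,0,0,0.14,70]]

```text
time_s: 20.5
eef_pos: [0.4796, -0.3972, 0.1481]
eef_rot: [0.001, 0.987, -0.161, -0.0]
wrist_force: [0.6, 1.2, -0.1]
opening: 0.816
grasp_force: 0.0
```

Request:
jog_arm:
  series:
    - [[0,0,0,0,0,0.14,70],[0,0,0,0,0,0.14,70],[0,0,0,0,0,0,70],[0,0,0,0,0,0,70],[0,0,0,0,0,0,70],[0,0,0,0,0,0,70],[0,0,0,0,0,0,70],[0,0,0,0,0,0,70],[0,0,0,0,0,0,70],[0,0,0,0,0,0,70]]

```text
time_s: 21.5
eef_pos: [0.4811, -0.3921, 0.1498]
eef_rot: [0.0, 0.956, -0.292, 0.0]
wrist_force: [0.0, -0.6, 0.3]
opening: 0.82
grasp_force: 0.0
```

```bash
python3 - <<'E'
from h import *
c,o=shot("w8");print(o['time_s'],o['eef_pos'],np.degrees(yaw(o)),o['opening']*85.4)
r=plane_rect(c,(.484,-.392),.028,.055);print(r)
print(tool(o,[r[0][0]/1000-o['eef_pos'][0],r[0][1]/1000-o['eef_pos'][1],.015-o['eef_pos'][2]]))
E
```

```text
21.55 [ 0.48104344 -0.39210875  0.14974134] -33.98133484475875 70.15898829031444
(array([ 483.6, -394.6]), array([33.9, 63.9]), -35.1, np.float64(27.5))
[  3.5   0.6 134.7]
```

View pics/w8.png

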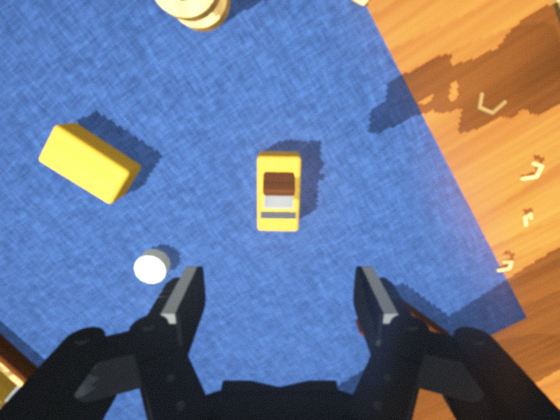

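The large plane is at (279,191), yaw -35°, top at 28 mm. I'll grasp it now.

Request:
jog_arm:
  series:
    - [[3.5,0.6,10,0,0,0.019,65],[0,0,35,0,0,0,62],[0,0,40,0,0,0,62],[0,0,30,0,0,0,62],[0,0,13,0,0,0,62],[0,0,9,0,0,0,62],[0,0,0,0,0,0,62],[0,0,0,0,0,0,25],[0,0,0,0,0,0,25],[0,0,0,0,0,0,25]]

```text
time_s: 22.55
eef_pos: [0.4849, -0.3958, 0.0149]
eef_rot: [0.001, 0.954, -0.301, 0.002]
wrist_force: [0.6, 0.1, 4.9]
opening: 0.404
grasp_force: 61.6
```

Request:
jog_arm:
  series:
    - [[0,0,0,0,0,0,25],[0,0,0,0,0,0,25],[0,0,0,0,0,0,25],[0,0,-2,0,0,0,25],[0,0,-8,0,0,0,25],[0,0,-20,0,0,0,25],[0,0,-35,0,0,0,25],[0,0,-35,0,0,0,25],[0,0,-20,0,0,0,25],[0,0,0,0,0,0,25]]

```text
time_s: 23.55
eef_pos: [0.4851, -0.3963, 0.1368]
eef_rot: [0.002, 0.954, -0.301, 0.003]
wrist_force: [0.7, -0.8, -2.8]
opening: 0.405
grasp_force: 60.7
```

Request:
jog_arm:
  series:
    - [[-10,-26,0,0,0,0,25],[-16,-42,0,0,0,0,25],[-16.5,-43.5,0,0,0,0,25],[-16.5,-43.5,0,0,0,0,25],[-16.5,-43.5,0,0,0,0,25],[-16.5,-43.5,0,0,0,0,25],[-16.5,-43.5,0,0,0,0,25],[-16.5,-43.5,0,0,0,0,25],[-15.4,-40.4,0,0,0,-0.144,25],[0,0,0,0,0,-0.145,25]]

```text
time_s: 24.55
eef_pos: [0.5801, -0.0058, 0.1306]
eef_rot: [-0.001, 0.988, -0.155, -0.002]
wrist_force: [-0.2, -0.6, -4.1]
opening: 0.403
grasp_force: 61.1
```

Request:
jog_arm:
  series:
    - [[0,0,0,0,0,-0.145,25],[0,0,0,0,0,-0.145,25],[0,0,0,0,0,0,25],[0,0,0,0,0,0,25],[0,0,0,0,0,0,25],[0,0,0,0,0,0,25],[0,0,0,0,0,0,25],[0,0,0,0,0,0,25],[0,0,0,0,0,0,25],[0,0,0,0,0,0,25]]

```text
time_s: 25.55
eef_pos: [0.581, -0.0116, 0.1327]
eef_rot: [0.0, 1.0, -0.017, 0.0]
wrist_force: [-0.7, 0.6, -3.3]
opening: 0.403
grasp_force: 61.1
```

```bash
python3 held.py w9 582 -13.2; python3 caddy.py w9|grep grey
```

```text
25.6 [ 0.58101981 -0.01157449  0.13274712] -1.9099860844839154 34.58186678212155 61.08553647994995
brass tool z [-22.9 -13.8 -12.3   4.    9.3]
top z -12.9 rect ((-1.3846893310546875, -5.54295539855957), (66.24663543701172, 47.363224029541016), 0.42166346311569214)
held centre [579.8  -6.  132.7] shift tool [2.4 7.1 0. ]
grey [280. 176.] z4.9 0.005 [597.8 -13.6] [54.6 50.6] 88.1
grey [280. 176.] z4.9 0.014 [600.  -13.7] [52.8 49. ] 88.1
grey [193. 196.] z5.0 0.005 [583.   61.9] [57.3 57.2] 88.1
grey [193. 196.] z5.0 0.014 [585.8  59.3] [55.4 55.3] 88.1
```

Request:
jog_arm:
  series:
    - [[2.4,1.7,15,0,0,0,25],[0,0,30,0,0,0,25],[0,0,30,0,0,0,25],[0,0,20,0,0,0,25],[0,0,10,0,0,0,25],[0,0,4,0,0,0,25],[0,0,1,0,0,0,25],[0,0,0,0,0,0,25],[0,0,0,0,0,0,25],[0,0,0,0,0,0,25]]

```text
time_s: 26.6
eef_pos: [0.5841, -0.0135, 0.0237]
eef_rot: [0.0, 1.0, -0.017, 0.001]
wrist_force: [-0.0, -0.3, -3.2]
opening: 0.403
grasp_force: 61.0
```

Request:
jog_arm:
  series:
    - [[0,0,0.5,0,0,0,25],[0,0,0,0,0,0,25],[0,0,0.5,0,0,0,25],[0,0,0,0,0,0,25],[0,0,0.5,0,0,0,25],[0,0,0,0,0,0,25],[0,0,0.5,0,0,0,25],[0,0,0,0,0,0,25],[0,0,0.3,0,0,0,25],[0,0,0,0,0,0,25]]

```text
time_s: 27.6
eef_pos: [0.5833, -0.0134, 0.0203]
eef_rot: [-0.0, 1.0, -0.017, -0.0]
wrist_force: [0.5, -0.3, -3.8]
opening: 0.403
grasp_force: 61.0
```

Request:
jog_arm:
  series:
    - [[0,0,0.4,0,0,0,25],[0,0,0,0,0,0,25],[0,0,0.4,0,0,0,25],[0,0,0,0,0,0,25],[0,0,0,0,0,0,25],[0,0,0,0,0,0,25],[0,0,0,0,0,0,25],[0,0,0,0,0,0,25],[0,0,0,0,0,0,25],[0,0,0,0,0,0,25]]

```text
time_s: 28.6
eef_pos: [0.5834, -0.0133, 0.0199]
eef_rot: [0.0, 1.0, -0.017, 0.0]
wrist_force: [-4.9, 0.3, 5.4]
opening: 0.403
grasp_force: 62.1
```

Request:
jog_arm:
  series:
    - [[0,0,0,0,0,0,38],[0,0,0,0,0,0,42],[0,0,0,0,0,0,46],[0,0,0,0,0,0,48],[0,0,-5,0,0,0,48],[0,0,-20,0,0,0,48],[0,0,-35,0,0,0,48],[0,0,-35,0,0,0,50],[0,0,-30,0,0,0,60],[0,0,-10,0,0,0,60]]

```text
time_s: 29.6
eef_pos: [0.5856, -0.0138, 0.1589]
eef_rot: [0.001, 1.0, -0.017, 0.003]
wrist_force: [-0.1, -0.5, -0.1]
opening: 0.706
grasp_force: 0.0
```

```bash
python3 - <<'E'
from h import *
c,o=shot("w10");print(o['time_s'],o['eef_pos'],np.degrees(yaw(o)),o['opening']*85.4)
print(plane_rect(c,(.582,-.013),.033,.055))
E
```

```text
29.65 [ 0.58556792 -0.01379793  0.15885857] -1.894217457208163 60.25450933066995
(array([581.8, -14.3]), array([34.7, 64.5]), -2.1, np.float64(32.5))
```

Request:
jog_arm:
  series:
    - [[-9,-28,0,0,0,0,60],[-13,-41,0,0,0,0,60],[-13,-42,0,0,0,0,60],[-14,-42,0,0,0,0,60],[-14,-42,0,0,0,0,60],[-14,-42,0,0,0,0,60],[-14,-42,0,0,0,0,60],[-13,-42,0,0,0,0,60],[-13,-40,0,0,0,0,60],[-12,-37,0,0,0,0,60]]

```text
time_s: 30.65
eef_pos: [0.4659, 0.3901, 0.1528]
eef_rot: [0.001, 1.0, -0.016, -0.001]
wrist_force: [1.1, -0.0, -0.1]
opening: 0.702
grasp_force: 0.0
```

Request:
jog_arm:
  series:
    - [[0,0,0,0,0,0,60],[0,0,0,0,0,0,60],[0,0,0,0,0,0,60],[0,0,0,0,0,0,60],[0,0,0,0,0,0,60],[0,0,0,0,0,0,60],[0,0,0,0,0,0,60],[0,0,0,0,0,0,60],[0,0,0,0,0,0,60],[0,0,0,0,0,0,60]]

```text
time_s: 31.65
eef_pos: [0.4676, 0.3887, 0.1546]
eef_rot: [-0.0, 1.0, -0.017, 0.0]
wrist_force: [0.5, 0.5, 0.9]
opening: 0.703
grasp_force: 0.0
```

```bash
python3 - <<'E'
from h import *
c,o=shot("w11");print(o['time_s'],o['eef_pos'],np.degrees(yaw(o)),o['opening']*85.4)
P=np.zeros(c['z_map'].shape+(3,));P[c['z_map']>0]=pts(c,np.ones(c['z_map'].shape,np.uint8))
near=np.hypot(P[...,0]-.469,P[...,1]-.388)<.06
g=P[near&(P[...,2]>.03)&(P[...,2]<.07)]*1000
print('grip',len(g),'zmax',g[:,2].max(),cv2.minEnclosingCircle(g[:,:2].astype(np.float32)),g[g[:,2]>57].mean(0))
k=near&(abs(P[...,2]-.026)<.003)&(brass(c['frame'])>0);h=P[k]*1000
print('head',len(h),cv2.minEnclosingCircle(h[:,:2].astype(np.float32)))
e=np.argwhere(near&(P[...,2]>.012)&(P[...,2]<.03)&(brass(c['frame'])>0));print('px head',e.mean(0)[::-1])
A=np.c_[2*h[:,:2],np.ones(len(h))]
E
```

```text
31.7 [0.46760629 0.38876376 0.15459847] -1.9000536998296917 59.94676976929118
grip 1091 zmax 60.92812630659514 ((470.8838806152344, 385.2376403808594), 13.944720268249512) [471.24195504 385.34435212  58.70646976]
head 600 ((472.0664367675781, 384.59027099609375), 19.69136619567871)
px head [283.04107649 180.53966006]
```

View pics/w11.png

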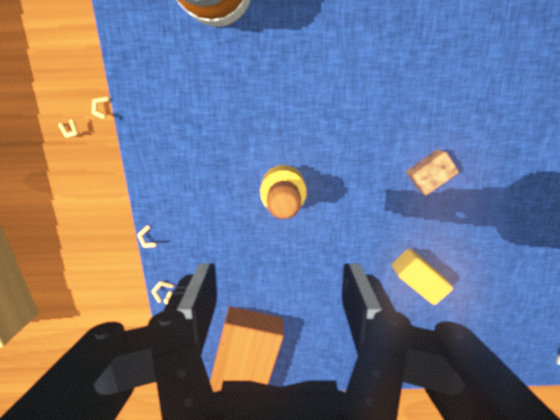

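The mallet stands at (284,195). Its head circle has a 19.7 mm radius, its grip a 13.9 mm radius, and its top is at 60 mm. I'll grip it at heights 30 to 52 mm.

Request:
jog_arm:
  series:
    - [[3.8,3.7,0,0,0,0,60],[0,0,30,0,0,0,58],[0,0,40,0,0,0,55],[0,0,30,0,0,0,55],[0,0,17,0,0,0,55],[0,0,8,0,0,0,55],[0,0,0,0,0,0,55],[0,0,0,0,0,0,18],[0,0,0,0,0,0,18],[0,0,0,0,0,0,18]]

```text
time_s: 32.7
eef_pos: [0.4726, 0.3855, 0.0317]
eef_rot: [-0.001, 1.0, -0.017, 0.001]
wrist_force: [-0.9, -0.8, 4.9]
opening: 0.3
grasp_force: 59.3
```

Request:
jog_arm:
  series:
    - [[0,0,0,0,0,0,18],[0,0,0,0,0,0,18],[0,0,0,0,0,0,18],[0,0,-2,0,0,0,18],[0,0,-8,0,0,0,18],[0,0,-20,0,0,0,18],[0,0,-35,0,0,0,18],[0,0,-35,0,0,0,18],[0,0,-15,0,0,0,18],[0,0,0,0,0,0,18]]

```text
time_s: 33.7
eef_pos: [0.4728, 0.3858, 0.1474]
eef_rot: [-0.001, 1.0, -0.017, 0.002]
wrist_force: [0.6, 0.3, -3.5]
opening: 0.299
grasp_force: 59.5
```

Request:
jog_arm:
  series:
    - [[10,26,0,0,0,0,18],[14,37,0,0,0,0,18],[15,40,0,0,0,0,18],[15,40,0,0,0,0,18],[15,40,0,0,0,0,18],[15,40,0,0,0,0,18],[15,38,0,0,0,0,18],[14,36,0,0,0,0,18],[9,23,0,0,0,0,18],[0,0,0,0,0,0,18]]

```text
time_s: 34.7
eef_pos: [0.5823, 0.0576, 0.1421]
eef_rot: [0.0, 1.0, -0.019, -0.001]
wrist_force: [0.4, 0.3, -3.7]
opening: 0.297
grasp_force: 59.8
```

Request:
jog_arm:
  series:
    - [[0,0,0,0,0,0,18],[0,0,0,0,0,0,18],[0,0,0,0,0,0,18],[0,0,0,0,0,0,18],[0,0,0,0,0,0,18],[0,0,0,0,0,0,18],[0,0,0,0,0,0,18],[0,0,0,0,0,0,18],[0,0,0,0,0,0,18],[0,0,0,0,0,0,18]]

```text
time_s: 35.7
eef_pos: [0.5826, 0.061, 0.1446]
eef_rot: [-0.0, 1.0, -0.017, 0.0]
wrist_force: [-0.5, 0.1, -3.5]
opening: 0.296
grasp_force: 59.8
```

```bash
python3 - <<'E'
from h import *
c,o=shot("w12");print(o['time_s'],o['eef_pos'],np.degrees(yaw(o)),o['opening']*85.4)
P=np.zeros(c['z_map'].shape+(3,));P[c['z_map']>0]=pts(c,np.ones(c['z_map'].shape,np.uint8))
T=(P-o['eef_pos'])@rot(o['eef_rot'])*1000
k=(brass(c['frame'])>0)&(np.hypot(T[...,0],T[...,1])<26)&(T[...,2]>-5)&(T[...,2]<45)
t=T[k];print(len(t),np.round(np.percentile(t[:,2],[1,10,50,90,99]),1),cv2.minEnclosingCircle(t[:,:2].astype(np.float32)))
s=ctrl=None
from bench import ctrl
d=ctrl.camera("side");f=d['frame'];cv2.imwrite("pics/s12.png",cv2.resize(f[120:300,150:390],None,fx=3,fy=3))
E
```

```text
35.75 [0.58260089 0.06097489 0.14459581] -1.9089674511444845 25.72781319668535
2420 [-4.2  5.2  6.9 23.5 28.8] ((2.8934574127197266, 0.43509578704833984), 19.239309310913086)
```

View pics/s12.png

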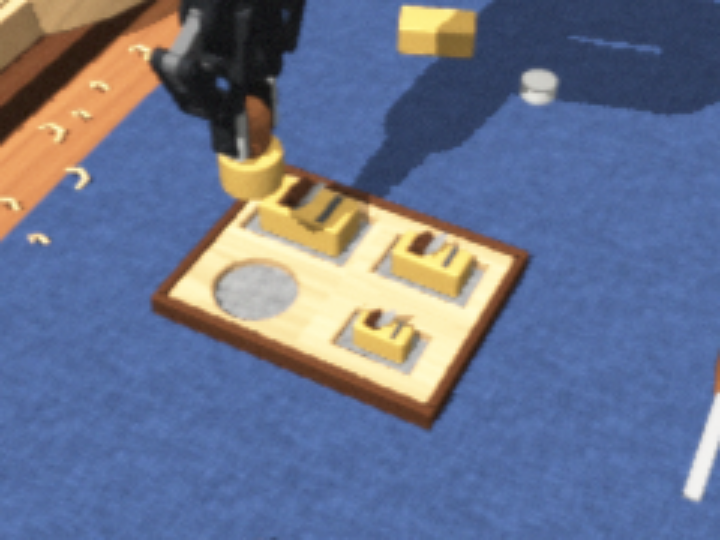

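The side view shows all three planes flat in their pockets and the mallet hanging upright. Now I'll lower the mallet.

Request:
jog_arm:
  series:
    - [[0.5,-0.5,15,0,0,0,18],[0,0,30,0,0,0,18],[0,0,30,0,0,0,18],[0,0,18,0,0,0,18],[0,0,9,0,0,0,18],[0,0,3,0,0,0,18],[0,0,0,0,0,0,18],[0,0,0,0,0,0,18],[0,0,0,0,0,0,18],[0,0,0,0,0,0,18]]

```text
time_s: 36.8
eef_pos: [0.5838, 0.0615, 0.0405]
eef_rot: [0.0, 1.0, -0.017, 0.001]
wrist_force: [0.1, -0.3, -3.4]
opening: 0.305
grasp_force: 59.9
```

Request:
jog_arm:
  series:
    - [[0,0,0.5,0,0,0,18],[0,0,0,0,0,0,18],[0,0,0.5,0,0,0,18],[0,0,0,0,0,0,18],[0,0,0.5,0,0,0,18],[0,0,0,0,0,0,18],[0,0,0.5,0,0,0,18],[0,0,0,0,0,0,18],[0,0,0.5,0,0,0,18],[0,0,0,0,0,0,18]]

```text
time_s: 37.8
eef_pos: [0.5831, 0.0615, 0.037]
eef_rot: [0.0, 1.0, -0.017, -0.0]
wrist_force: [0.5, 0.9, -3.1]
opening: 0.296
grasp_force: 59.9
```

Request:
jog_arm:
  series:
    - [[0,0,0.4,0,0,0,18],[0,0,0,0,0,0,18],[0,0,0.4,0,0,0,18],[0,0,0,0,0,0,18],[0,0,0,0,0,0,18],[0,0,0,0,0,0,18],[0,0,0,0,0,0,18],[0,0,0,0,0,0,18],[0,0,0,0,0,0,18],[0,0,0,0,0,0,18]]

```text
time_s: 38.8
eef_pos: [0.5833, 0.0614, 0.0367]
eef_rot: [0.0, 1.0, -0.017, 0.0]
wrist_force: [-3.1, -0.3, 5.6]
opening: 0.301
grasp_force: 60.8
```

Contact: the wrist force went from -3 to +5.6 N. Releasing and backing off.

Request:
jog_arm:
  series:
    - [[0,0,0,0,0,0,30],[0,0,0,0,0,0,36],[0,0,0,0,0,0,44],[0,0,0,0,0,0,48],[0,0,-5,0,0,0,48],[0,0,-20,0,0,0,48],[0,0,-35,0,0,0,48],[0,0,-40,0,0,0,48],[0,0,-40,0,0,0,48],[0,0,-20,0,0,0,48]]

```text
time_s: 39.8
eef_pos: [0.5849, 0.0614, 0.2011]
eef_rot: [0.0, 1.0, -0.017, 0.003]
wrist_force: [-0.0, 0.7, 0.4]
opening: 0.559
grasp_force: 0.0
```

Request:
jog_arm:
  series:
    - [[-10,0,-10,0,0,0,48],[-20,0,0,0,0,0,48],[-20,0,0,0,0,0,48],[-20,0,0,0,0,0,48],[-10,0,0,0,0,0,48],[0,0,0,0,0,0,48],[0,0,0,0,0,0,48],[0,0,0,0,0,0,48],[0,0,0,0,0,0,48],[0,0,0,0,0,0,48]]

```text
time_s: 40.8
eef_pos: [0.5035, 0.0641, 0.2061]
eef_rot: [-0.0, 1.0, -0.017, -0.0]
wrist_force: [0.1, 0.0, -0.2]
opening: 0.563
grasp_force: 0.0
```

```bash
python3 - <<'E'
from h import *
c,o=shot("w13");print(o['time_s'],o['eef_pos'],o['dq'].round(3) if hasattr(o['dq'],'round') else o['dq'])
for a in(((.486,.065),.027,.03),((.484,-.01),.030,.04),((.582,-.013),.033,.045)):print(plane_rect(c,*a))
P=np.zeros(c['z_map'].shape+(3,));P[c['z_map']>0]=pts(c,np.ones(c['z_map'].shape,np.uint8))
n=np.hypot(P[...,0]-.584,P[...,1]-.0615)<.034
g=P[n&(P[...,2]>.037)]*1000;h=P[n&(brass(c['frame'])>0)&(abs(P[...,2]-.031)<.003)]*1000
print(g[:,2].max(),cv2.minEnclosingCircle(g[:,:2].astype(np.float32)),cv2.minEnclosingCircle(h[:,:2].astype(np.float32)),np.median(h[:,2]))
E
```

```text
40.85 [0.50339448 0.0641113  0.20612099] [-0.    -0.004  0.004  0.001  0.003  0.001]
(array([485.6,  63.9]), array([15.5, 36.3]), -1.9, np.float64(26.2))
(array([483.3, -10.1]), array([25.3, 49.8]), -1.9, np.float64(29.5))
(array([580.3, -13.3]), array([35.2, 64.4]), -1.9, np.float64(32.5))
66.41333567636748 ((581.309326171875, 61.387203216552734), 13.748353004455566) ((581.1768798828125, 61.052791595458984), 19.689268112182617) 30.377809723511394
```

View pics/w13.png

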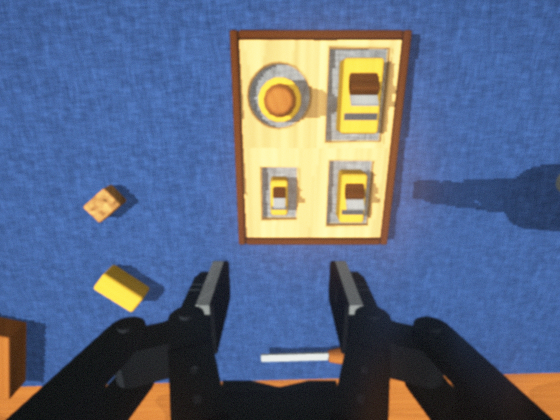

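The last picture shows all four tools seated: mallet (279,99), large (361,96), medium (353,197) and small (279,196). Their tops are 5 mm above the bench heights, so all are flat. The medium weight (122,288) is untouched, and the gripper is empty and clear.

```bash
python3 -c "
from bench import ctrl
print(ctrl.hand_in())"
```

```text
the job is handed in; nothing more can be done
None
```

The three finger planes and the mallet are set down flat in their own pockets, both weights were left untouched on the bench, and I handed the job in at about 41 s of the 104 s allowed.

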